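Unclamp the finished transformer and shut it in the drying box

ROBOT

A 6-joint arm with a two-finger parallel gripper is mounted at the origin on the work surface. World frame = base frame: x ahead of the robot, y to its left, z up, the work surface at z = 0. Lengths are in mm, angles in degrees, forces in N, time in s.
With the tool pointing down it reaches from about 350 to 850 mm from the base axis. Payload 8.1 kg.
Tool frame: the origin (TCP) lies at the very end of the fingers, on their centre line; the grasp point (between the pads) lies 19 mm behind it (pinch_z is the z of the grasp point in the tool frame, in mm); z points along the fingers, y is the direction in which the jaws open and shut (so a half turn about z gives the same grasp; the last joint's range is limited). The gripper opens to 85 mm and grips with 20 to 120 N. Pads are 22 mm wide; open, the fingers measure 114 mm over their backs; the gripper's body (76 mm by 85 mm) begins 54 mm behind the grasp point. The pads swing forward as they close: fully open they stand 13 mm farther back than shut.
Start: joints at [-79.951, 7.471, 85.268, -0, 87.261, -4.893], TCP at [154.732, -579.71, 231.292] pointing down, gripper open.
Joint ranges: [-169.43, 169.43], [-51.17, 129.36], [1.28, 143.12], [-76.62, 256.62], [0, 156.53], [-152.29, 152.29]. Speed limits (degrees/s): [136.94, 136.94, 159.86, 180, 180, 180].

INTERFACE

Orientations are given as [roll, pitch, yaw] about the fixed x, y, z axes, in that order (R = Rz(yaw) Ry(pitch) Rx(roll)).
In Python, from bench import * gives the robot as it stands.
- The arm moves only by the shell command python3 -m creep 'ROWS' [FORCE]. ROWS is a JSON object of lists of equal length, an entry for each row: "translation": the shift along the tool's x, y, z in mm, a list of three; "rotation": the turn, a rotation vector about the tool's x, y, z in rad, a list of three; "claw": the finger opening in mm, from 0 to 85.4. In form: {"translation": [[dx, dy, dz], ...], "rotation": [[ax, ay, az], ...], "claw": [claw, ...]}. A call has 1 to 10 rows; each row shifts and turns the commanded pose from where the row before left it, along the tool's axes as they then stand; what a row does not reach is not made up. A row lasts 1/10 s, in which the tool goes at most 50 mm and 8.59 degrees, less where a joint would pass 70% of its speed; a pose out of reach is approached as far as the arm can. A call is refused whole if a number of a shift passes 50 or a number of a turn 0.15, either way. A call with a gripper value outside its range is refused whole. The fingers move at their own pace and stop on an object; FORCE is the grip in N (left out, the last holds). Time passes only in rows, so rows that do not move let the fingers close. It gives the time, the measured TCP pose, the force and the opening at its end, in the units of the state.
- sense(): the state, without advancing time (a new reading comes with each control period).
- snapshot(name): name is "side" or "top" or "wrist"; returns a dict with "frame" (384x512x3 uint8, red, green, blue), "intrinsics" (3x3 intrinsics, pixels), "extrinsics" (4x4, takes a point from camera to world coordinates). Camera axes: x right, y up, looking along -z (the intrinsics and any distortion apply to the point x, -y, -z); pixel columns grow to the right and rows downward; lengths in mm; the calibration is good to about 2 mm. A picture is of the moment at which its call begins. There is no depth.
- hand_in(): hands the job in, once; it reports no verdict.
The state is a dict: "time": time; "joint_pos": joint angles; "qd": joint speeds; "joint_efforts": joint torques, N m; "tool_pos": TCP position; "tcp_rot": TCP orientation; "ft_force": force on the tool from outside, world axes, zero at the start; "wrist_torque": the same for the moment, N m; "finger_gap": finger opening in mm.
Only numpy, scipy, OpenCV 4.12 (cv2) and the standard library are available. Lean on these libraries where they do the work, as an engineer would, in place of code of your own. Each camera call takes 0.05 s, during which the arm holds its last target.

TASK

Pull the vise's sliding jaw back by its red knob until it is fully open, then lift the finished yellow-taped transformer out of the vise and stand it upright on the floor of the open bay of the drying box, setting it down without dropping it. Then slide the box's blue cover fully shut over it. Leave the vise open, and do not push about the mug, the brush or the dark transformer.

Things in the scene. Friction and masses are not known exactly. Their poses are not given: they have to be found in the camera images.
- vise: Fixed low bench vise: green base plate 250 x 100 mm, 18 mm thick, with a fixed green jaw (76 mm wide, top 48 mm above the table) at its +x end and a sliding blue jaw at its -x end. Origin: on the table under the centre of the base; x is the sliding direction (the jaw opens to -x), z up. Vise and box may swap sides.
- seat (a point): Point on top of the vise's base plate, 18 mm above the table, midway between the clamped jaws (50 mm to +x of the vise's origin); the clamped transformer stands here.
- jaw (a joint): Travel of the sliding jaw in m: about 0 = closed, 0.045 = fully open (end stop). Moves to the vise's -x against about 5 N of friction and stays where left. The jaw is 56 mm wide (y), 80 mm long, top 44 mm above the table; its steel lip reaches 5 mm over the transformer's foot, 2.5 mm above it, so the transformer cannot be lifted straight out until the jaw is back by 10 mm or more.
- jaw_knob (a point): Grip point of the red upright round knob on the sliding jaw: on its axis, 70 mm above the table. The knob is 22 mm in diameter and stands from 44 to 84 mm above the table; its axis is 108 mm from the middle of the clamped transformer. The point moves with the jaw.
- transformer: Finished transformer, loose, 0.5 to 0.8 kg, 60 mm tall over its terminals. Steel foot strap 84 (x) x 30 (y) x 4 mm; dark laminated core 66 (x) x 30 (y) mm, up to 56 mm high; yellow-taped coil round its middle 40 (x) x 44 (y) mm, from 10 to 52 mm high, to be gripped across y (44 mm). Origin: centre of its underside; x along the foot strap, z up. In the vise its x lies along the vise's x.
- drying_box: Fixed white drying box, 150 (x) x 300 (y) mm, rails' top 84 mm above the table. Its +y half is an open bay, its -y half a closed blower housing with black vents over which the cover is parked. Origin: on the table under its centre; y is the cover's sliding direction, z up.
- bay (a point): Centre of the bay's floor, 8 mm above the table (75 mm to +y of the box's origin), axes as the box. The bay is 136 (x) x 136 (y) mm inside and 66 mm deep below the cover; the parked cover may overhang up to 7 mm of its -y side.
- cover (a joint): Opening of the blue flat cover in m: 0 = fully shut over the bay (end stop), 0.150 = fully open over the blower. It shuts towards the box's +y against about 2 N of friction and stays where it is left. Cover plate 138 x 142 mm, 4.5 mm thick, top 79 mm above the table.
- cover_grip (a point): Grip point on the black bar handle in the middle of the cover, 103 mm above the table. The bar is 70 (box's x) x 14 (box's y) mm and stands from 79 to 113 mm above the table. The point moves with the cover; when shut it lies above the middle of the bay.
- mug: Bystander: dark metal mug, 84 mm across, 90 mm tall, handle at one side. Origin: centre of its underside.
- dark_transformer: Bystander: a second transformer of the same shape and size with a black coil, standing on the table. Origin: centre of its underside.
- brush: Bystander: a brush about 180 mm long lying on the table beyond the work. Origin: on its underside, about mid-length.
Not all that is in view belongs to the job. Leave any brown or green look-alike of the transformer alone.

How it is judged (in metres and radians):
On the way, in this order (a step that is already met when the one before it is completed fails the run):
1. the jaw is drawn back at least 38 mm while the transformer still stands on the vise's seat (value of joint jaw above 0.038 m and distance between transformer and seat below 0.03 m and z of transformer in the frame of seat below 0.005 m and angle between transformer's own z axis and vertical below 0.12 rad), for 0.2 s.
2. the transformer stands upright on the bay's floor, released (x of transformer in the frame of bay between -0.05 and 0.05 m and y of transformer in the frame of bay between -0.05 and 0.05 m and z of transformer in the frame of bay between -0.005 and 0.005 m and angle between transformer's own z axis and vertical below 0.12 rad and contact force between transformer and the fingers below 0.1 N), for 0.2 s.
At the end, for the whole second after the job is handed in: The transformer stands upright (within 0.12 rad) and at rest on the floor of the bay (origin within 50 mm of the bay's centre along each axis, within 5 mm of the floor), released; the cover is shut to within 5 mm; the jaw is still open by at least 35 mm (all of step 2 and linear speed of transformer below 0.02 m/s and value of joint cover below 0.005 m and value of joint jaw above 0.035 m); the robot touches nothing.
It fails at once if the mug is pushed more than 30 mm (distance of mug from where it was at the start of the episode above 0.03 m).
It fails at once if the dark transformer is pushed more than 30 mm (distance of dark_transformer from where it was at the start of the episode above 0.03 m).
It fails at once if the brush is pushed more than 30 mm (distance of brush from where it was at the start of the episode above 0.03 m).
It fails at once if the transformer is dropped into the bay (faster than 0.6 m/s between the bay's walls, as after a fall of 2 cm) (horizontal distance between transformer and bay below 0.07 m and z of transformer in the frame of bay below 0.06 m and linear speed of transformer above 0.6 m/s).
It also fails if it takes over 64 s, if anything falls off the work surface, if the arm or the gripper's body presses on something with over 40 N, if the wrist force passes 120 N, or if a joint passes its speed limit or range.

## Working session

There is one attempt and no reset: what is moved stays moved. The work goes in short steps, Python scripts to look and compute and a shell command to move; the robot and the scene stay as the last step left them, time stands still between calls to the robot, and variables do not carry over. Pictures are saved under pics/ and viewed, and the job is handed in when it is done.

```bash
ls; mkdir -p pics
python3 - <<'E'
from bench import *
import cv2
s=sense();print(s)
for n in("side","top","wrist"):
    d=snapshot(n);cv2.imwrite(f"pics/{n}0.png",d["frame"][:,:,::-1]);print(n,d["intrinsics"],d["extrinsics"],[k for k in d])
E
```

```text
pics
{'time': 0.0, 'joint_pos': array([-7.99492764e+01,  7.51459170e+00,  8.53306257e+01,  8.54209834e-04,
        8.72600812e+01, -4.89338806e+00]), 'qd': array([ 0.01779325,  0.01260932, -0.05700568,  0.02576448, -0.02072473,
       -0.04739855]), 'joint_efforts': array([-3.77013748e-04, -5.69403076e+01, -5.00545692e+01, -1.52376383e-04,
        1.53876253e-02, -1.81824544e-05]), 'tool_pos': array([ 154.65341856, -579.15794926,  230.23689748]), 'tcp_rot': array([-1.79895158e+02, -9.83221389e-03,  1.49440611e+01]), 'ft_force': array([-0.62580368,  0.58952374, -1.30629355]), 'wrist_torque': array([ 0.01104897, -0.03751127,  0.0282862 ]), 'finger_gap': 85.46397361531037}
side [[396.23312268   0.         257.73728658]
 [  0.         396.23312268 193.88923222]
 [  0.           0.           1.        ]] [[-9.25123233e-01  2.04911012e-01 -3.19622403e-01  2.87698202e+02]
 [-3.79259979e-01 -5.37734468e-01  7.52996355e-01  7.86023583e+02]
 [-1.75747380e-02  8.17834408e-01  5.75185196e-01  6.63363904e+02]
 [ 0.00000000e+00  0.00000000e+00  0.00000000e+00  1.00000000e+00]] ['frame', 'intrinsic
[... 195 characters left out ...]
-01  4.78961967e+02]
 [-9.99653046e-01 -2.03477448e-02 -1.67259322e-02  2.87729391e+01]
 [-1.92040035e-02  1.28417475e-01  9.91534245e-01  9.08267204e+02]
 [ 0.00000000e+00  0.00000000e+00  0.00000000e+00  1.00000000e+00]] ['frame', 'intrinsics', 'extrinsics']
wrist [[268.43262663   0.         254.63605304]
 [  0.         268.43262663 186.54595051]
 [  0.           0.           1.        ]] [[ 2.58138475e-01  9.28069496e-01  2.68424174e-01  2.22685861e+02]
 [-9.66107330e-01  2.48283783e-01  7.06526081e-02 -5.61018723e+02]
 [-1.07483883e-03 -2.77564719e-01  9.60706340e-01  3.72413032e+02]
 [ 0.00000000e+00  0.00000000e+00  0.00000000e+00  1.00000000e+00]] ['frame', 'intrinsics', 'extrinsics']
```

View pics/top0.png

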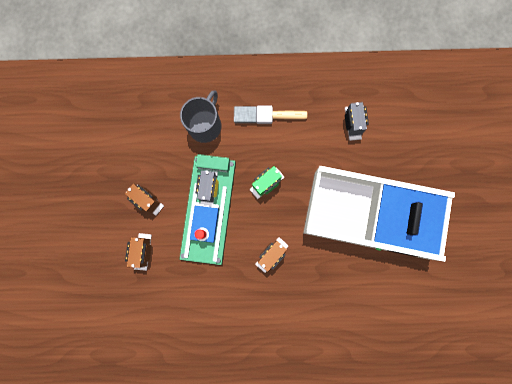

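View pics/side0.png

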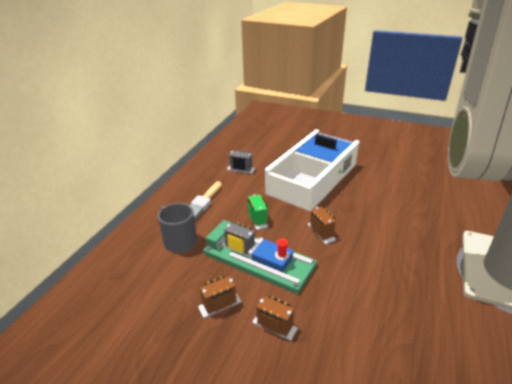

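```bash
cat > h.py <<'E'
import numpy as np,cv2
def ray(d,u,v):
    K=d["intrinsics"];E=d["extrinsics"]
    c=np.array([(u-K[0,2])/K[0,0],-(v-K[1,2])/K[1,1],-1.]);return E[:3,3],E[:3,:3]@c
def onz(d,u,v,z):
    o,r=ray(d,u,v);return o+r*(z-o[2])/r[2]
def proj(d,p):
    E=d["extrinsics"];c=E[:3,:3].T@(np.asarray(p,float)-E[:3,3]);K=d["intrinsics"]
    return K[0,0]*c[0]/-c[2]+K[0,2],K[1,1]*-c[1]/-c[2]+K[1,2]
def mask(f,col):
    h=cv2.cvtColor(f,cv2.COLOR_RGB2HSV);H,S,V=cv2.split(h)
    return {"red":((H<4)|(H>174))&(S>190)&(V>130),"blue":(H>100)&(H<125)&(S>150)&(V>80),
      "yellow":(H>20)&(H<32)&(S>150)&(V>80),"green":(H>60)&(H<90)&(S>90),"white":(S<40)&(V>190),"black":(V<30)}[col].astype(np.uint8)*255
def blobs(m,amin=15):
    n,l,s,c=cv2.connectedComponentsWithStats(m);return [(int(s[i,4]),c[i].round(1),s[i,:4],l==i) for i in range(1,n) if s[i,4]>=amin]
E
python3 - <<'E'
from bench import *
from h import *
for n in("top","side"):
    d=snapshot(n);f=d["frame"]
    for col in("red","blue","yellow","green","black"):
        for a,c,b,m in blobs(mask(f,col)):
            cn=cv2.findContours(m.astype(np.uint8),cv2.RETR_EXTERNAL,cv2.CHAIN_APPROX_NONE)[0][0]
            r=cv2.minAreaRect(cn)
            print(n,col,a,c,b,cv2.boxPoints(r).round(1).tolist())
    x0,y0,w,h=(120,95,180,180) if n=="top" else (140,140,200,150)
    cv2.imwrite(f"pics/{n}_crop.png",cv2.resize(f[y0:y0+h,x0:x0+w,::-1],None,fx=3.3 if n=="top" else 4,fy=3.3 if n=="top" else 4,interpolation=cv2.INTER_CUBIC))
    if n=="top":cv2.imwrite("pics/box_crop.png",cv2.resize(f[150:280,290:470,::-1],None,fx=4,fy=4,interpolation=cv2.INTER_CUBIC))
E
```

```text
top blue 3415 [410.3 218.7] [375 184  73  70] [[372.29998779296875, 240.6999969482422], [383.70001220703125, 183.6999969482422], [449.3999938964844, 196.89999389648438], [438.0, 253.8000030517578]]
top blue 645 [204.4 221.2] [190 206  28  37] [[189.60000610351562, 239.39999389648438], [193.60000610351562, 205.39999389648438], [217.89999389648438, 208.1999969482422], [213.89999389648438, 242.1999969482422]]
top yellow 44 [215.6 188.3] [214 179   4  18] [[213.3000030517578, 195.89999389648438], [215.6999969482422, 179.0], [218.1999969482422, 179.3000030517578], [215.8000030517578, 196.3000030517578]]
top green 2008 [209.5 207.8] [180 154  55 111] [[179.10000610351562, 259.0], [194.3000030517578, 153.1999969482422], [236.10000610351562, 159.1999969482422], [221.0, 265.0]]
top green 372 [266.  180.3] [252 166  30  30] [[250.39999389648438, 184.39999389648438], [272.3999938964844, 165.10000610351562], [282.20001220703125, 176.1999969482422], [260.20001220703125, 195.5]]
top green 28 [272.1 188.1] [266 183  13  11] [[265.5, 192.39999389648438], [277.6000061035156, 182.5], [278.700012207031
[... 1181 characters left out ...]
 196  18  29] [[247.8000030517578, 196.60000610351562], [264.20001220703125, 195.1999969482422], [266.5, 223.5], [250.1999969482422, 224.8000030517578]]
side green 1380 [258.8 262.8] [205 221 111  72] [[201.10000610351562, 251.1999969482422], [216.1999969482422, 217.5], [315.70001220703125, 262.29998779296875], [300.5, 296.0]]
side black 56 [325.9 142.2] [317 139  17   8] [[316.6000061035156, 142.39999389648438], [317.8999938964844, 137.5], [333.8999938964844, 141.5], [332.6000061035156, 146.39999389648438]]
side black 49 [238.8 163.8] [234 160  10   9] [[233.39999389648438, 166.60000610351562], [234.6999969482422, 158.89999389648438], [243.3000030517578, 160.39999389648438], [242.0, 168.0]]
```

View pics/top_crop.png

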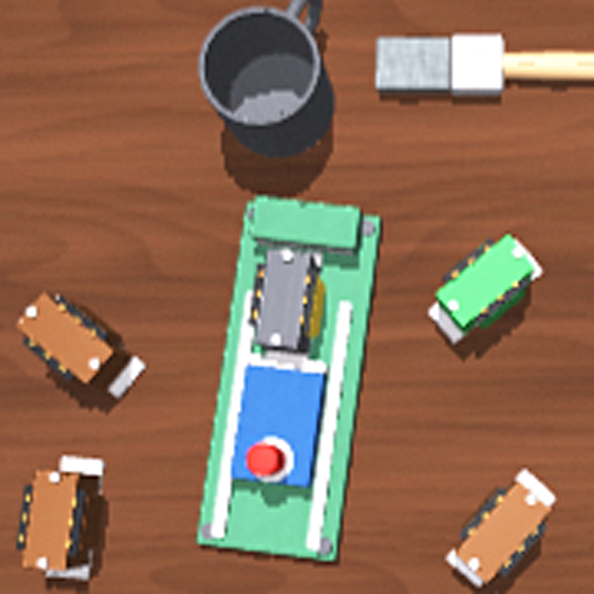

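View pics/side_crop.png

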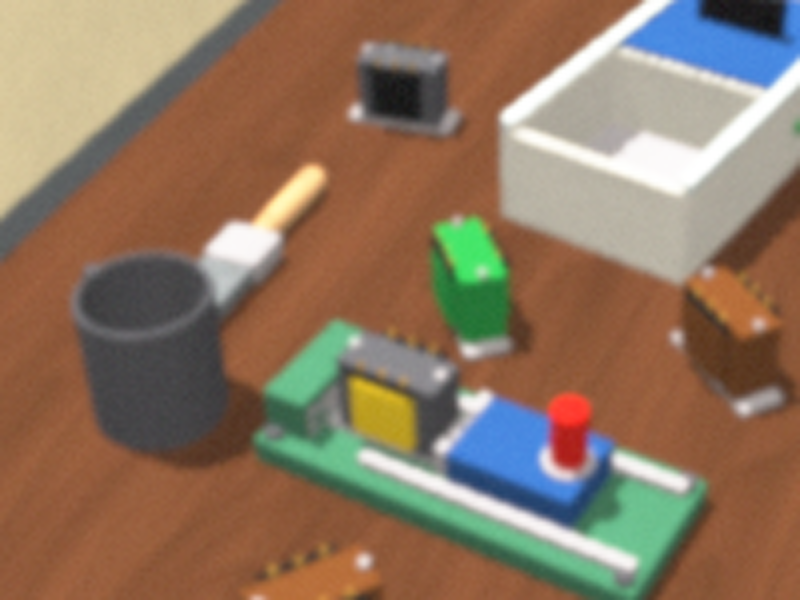

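View pics/box_crop.png

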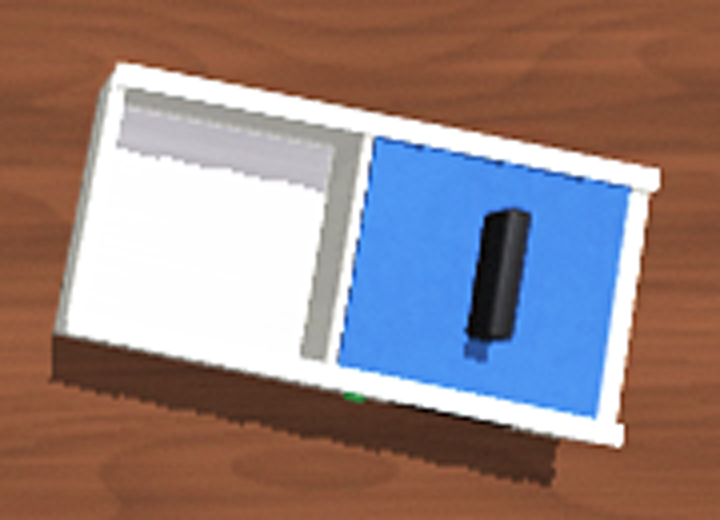

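Run:
```python
from bench import *
from h import *
d=snapshot("top");sd=snapshot("side")
C=lambda x,y:(120+x/3.3-.35,95+y/3.3-.35)
B=lambda x,y:(290+x/4-.4,150+y/4-.4)
bl,br,tr=[onz(d,*C(*p),18)[:2] for p in((200,548),(336,562),(381,217))]
print("base",bl,br,tr,np.linalg.norm(br-bl),np.linalg.norm(tr-br),np.degrees(np.arctan2(*(tr-br)[::-1])))
m=mask(d["frame"],"red");cnr=cv2.inRange(cv2.cvtColor(d["frame"],cv2.COLOR_RGB2HSV),(0,150,60),(8,255,255))
print("knobtop",onz(d,*C(264,459),84))
core=[onz(d,*C(*p),74)[:2] for p in((271,250),(318,253),(302,352),(252,345))]
c=np.mean(core,0);print("core",c,np.linalg.norm(core[0]-core[1]),np.linalg.norm(core[1]-core[2]),[np.degrees(np.arctan2(*(a-b)[::-1])) for a,b in((core[0],core[3]),(core[1],core[2]))])
rails=[onz(d,*B(*p),84)[:2] for p in((118,63),(660,170),(622,447),(52,333))]
print("rails",rails,[np.linalg.norm(rails[i]-rails[(i+1)%4]) for i in range(4)])
print("boxc",np.mean(rails,0),[np.degrees(np.arctan2(*(a-b)[::-1])) for a,b in((rails[0],rails[1]),(rails[3],rails[2]))])
for q in (((370,137),(630,186),(596,416),(337,364)),):
    k=[onz(d,*B(*p),79)[:2] for p in q];print("cover",np.mean(k,0),[np.linalg.norm(k[i]-k[(i+1)%4]) for i in range(4)],[np.degrees(np.arctan2(*(a-b)[::-1])) for a,b in((k[0],k[1]),(k[3],k[2]),)])
# side checks
print("side knob top z84",onz(sd,282,240,84), "yellow face",[onz(sd,*p,18+31) for p in((235.3,242.5),)])
```

```text
base [432.02922327 229.36212711] [420.66551527 132.90635358] [668.03881874  98.60664007] 97.12286088460205 249.7399079345841 -7.894053253297289
knobtop [492.73171021 172.51571118  84.        ]
core [600.23707768 159.62624789] 32.31994125820215 68.62203303742942 [np.float64(-11.145899227271226), np.float64(-9.295255676649662)]
rails [array([638.72208416, -93.13268229]), array([ 572.89486722, -385.87020657]), array([ 424.54286213, -353.23028582]), array([490.55261914, -51.65962837])] [np.float64(300.04746392272995), np.float64(151.90023647195093), np.float64(308.71046217404233), np.float64(153.8642406945806)]
boxc [ 531.67810816 -220.97320076] [np.float64(77.32683109981305), np.float64(77.65344716322022)]
cover [ 517.99290998 -287.85781695] [np.float64(143.36260681809958), np.float64(127.2947055795281), np.float64(140.38654232632433), np.float64(126.53199347976869)] [np.float64(77.87777441259412), np.float64(77.56789171359053)]
side knob top z84 [494.03543258 170.24034752  84.        ] yellow face [array([603.63127665, 179.83333   ,  49.        ])]
```

```bash
cat >> h.py <<'E'
def tf(s,target):
    from scipy.spatial.transform import Rotation as R
    r=R.from_euler('xyz',s["tcp_rot"],degrees=True);return r.inv().apply(np.asarray(target,float)-s["tool_pos"])
E
python3 -m creep '{"translation":[[0,0,0],[0,0,0],[0,0,0]],"rotation":[[0,0,0.131],[0,0,0.131],[0,0,0.131]],"claw":[85,85,85]}' 40
python3 - <<'E'
from bench import *
from h import *
s=sense();print(s["tool_pos"],s["tcp_rot"])
print(tf(s,(470,-250,230)))
p=s["tool_pos"].copy();s["tool_pos"]=np.array([470,-250,230.]);print(tf(s,(493,172,200)))
E
```

```text
time: 0.65
tool_pos: [154.7, -579.7, 231.3]
tcp_rot: [-180.0, 0.0, -7.9]
ft_force: [-0.5, 1.0, -0.9]
finger_gap: 85.1
[ 154.74991623 -579.67809204  231.25579396] [-1.79996224e+02  5.81171047e-04 -7.88044093e+00]
[ 267.0719983  -369.78744237    1.27745677]
[ -35.07580423 -421.16623836   30.02811391]
```

```bash
python3 -m creep '{"translation":[[27,-37,0],[27,-37,0],[27,-37,0],[27,-37,0],[27,-37,0],[27,-37,0],[27,-37,0],[27,-37,0],[27,-37,0],[25,-37,0]],"rotation":[[0,0,0],[0,0,0],[0,0,0],[0,0,0],[0,0,0],[0,0,0],[0,0,0],[0,0,0],[0,0,0],[0,0,0]],"claw":[85,85,85,85,85,85,85,85,85,85]}'
python3 -m creep '{"translation":[[-4,-42,0],[-4,-42,0],[-4,-42,0],[-4,-42,3],[-4,-42,3],[-4,-42,4],[-4,-42,5],[-3,-42,5],[-2,-42,5],[-2,-43,5]],"rotation":[[0,0,0],[0,0,0],[0,0,0],[0,0,0],[0,0,0],[0,0,0],[0,0,0],[0,0,0],[0,0,0],[0,0,0]],"claw":[85,85,85,85,85,85,85,85,85,85]}'
python3 - <<'E'
from bench import *
from h import *
s=sense();print(s["tool_pos"],s["tcp_rot"],tf(s,(493,172,51)))
d=snapshot("wrist");cv2.imwrite("pics/w1.png",d["frame"][:,:,::-1])
for a,c,b,m in blobs(mask(d["frame"],"red")):print(a,c,b)
K=proj(d,(493,172,84));print(K)
E
```

```text
time: 1.65
tool_pos: [470.4, -246.7, 231.5]
tcp_rot: [180.0, -0.0, -7.6]
ft_force: [0.4, -0.1, 0.1]
finger_gap: 85.2
time: 2.65
tool_pos: [489.9, 175.4, 201.4]
tcp_rot: [-180.0, -0.0, -7.6]
ft_force: [0.5, -1.1, 1.3]
finger_gap: 85.0
[489.88088856 175.42325467 201.36765812] [-1.79990135e+02 -4.13934710e-02 -7.57492759e+00] [  3.43451998   3.00810061 150.36966296]
120 [252.4 176.6] [246 164  12  25]
(np.float64(257.7184049101783), np.float64(178.80057168162077))
```

View pics/w1.png

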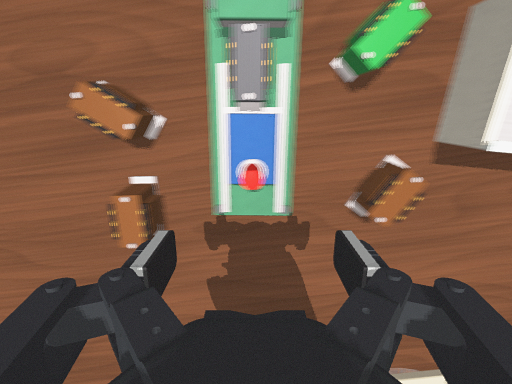

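Run:
```python
from bench import *
from h import *
s=sense()
d=snapshot("wrist");f=d["frame"];cv2.imwrite("pics/w2.png",cv2.resize(f[0:225,180:330,::-1],None,fx=2.6,fy=2.6,interpolation=cv2.INTER_CUBIC))
h=cv2.cvtColor(f,cv2.COLOR_RGB2HSV);
print(s["tool_pos"],s["tcp_rot"])
for a,c,b,m in blobs(mask(f,"red")):print(a,c,b)
for a,c,b,m in blobs(mask(f,"blue"),100):print("blue",a,c,b)
print(proj(d,(493,172,84)),proj(d,(493,172,44)))
```

```text
[489.17811371 181.09489133 200.34846032] [-1.79790012e+02  5.40365565e-02 -7.42568565e+00]
238 [262.4 174.9] [252 163  21  26]
blue 2836 [261.6 141.7] [237 112  51  71]
(np.float64(263.7156353337892), np.float64(177.5064566602831)) (np.float64(262.66812017042776), np.float64(168.84194437112942))
```

View pics/w2.png

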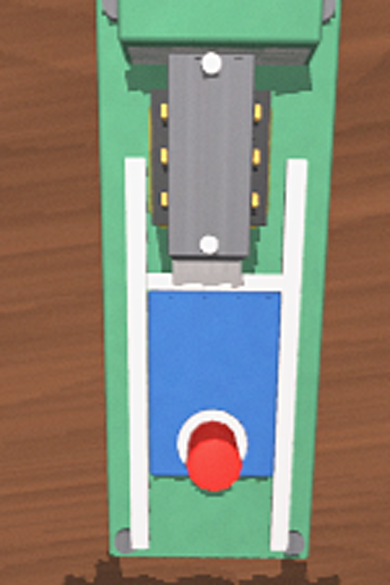

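Run:
```python
from bench import *
from h import *
s=sense()
d=snapshot("wrist")
C=lambda x,y:(180+x/2.6-.3,y/2.6-.3)
k=onz(d,*C(214,463),84);c=[onz(d,*C(*p),74) for p in((168,55),(255,55),(252,257),(168,257))]
print(s["tool_pos"],k,np.mean(c,0),c)
t=np.mean(c,0);print(np.linalg.norm((t-k)[:2]),np.degrees(np.arctan2(*(t-k)[1::-1])))
print(tf(s,(k[0],k[1],51)))
```

```text
[489.11440138 178.21414311 200.47829298] [492.78382314 170.57576761  84.        ] [599.90817517 158.60533488  74.        ] [array([634.13345639, 169.06442641,  74.        ]), array([630.37886629, 139.75278229,  74.        ]), array([565.61045173, 147.56621069,  74.        ]), array([569.50992629, 178.03792013,  74.        ])]
107.7910852419292 -6.375971461822738
[  4.81182955   7.32000733 149.46181217]
```

```bash
python3 -m creep '{"translation":[[0,0,0],[0,0,0],[0,0,0],[0,0,0],[0,0,0]],"rotation":[[0,0,0],[0,0,0],[0,0,0],[0,0,0],[0,0,0]],"claw":[85,85,85,85,85]}'
python3 - <<'E'
from bench import *
from h import *
s=sense()
d=snapshot("wrist");f=d["frame"];cv2.imwrite("pics/w3.png",cv2.resize(f[0:225,180:330,::-1],None,fx=2.6,fy=2.6,interpolation=cv2.INTER_CUBIC))
np.savez("w3.npz",**d)
print(s["tool_pos"],s["tcp_rot"])
E
```

```text
time: 3.3
tool_pos: [490.1, 173.0, 201.5]
tcp_rot: [-180.0, -0.0, -7.6]
ft_force: [-0.1, 0.1, 0.1]
finger_gap: 85.4
[490.14273197 173.03655895 201.48402176] [-1.79994566e+02 -1.82112434e-02 -7.64085698e+00]
```

View pics/w3.png

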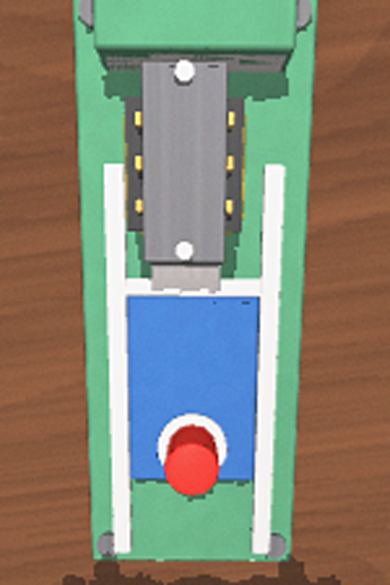

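Run:
```python
from bench import *
from h import *
s=sense();d=np.load("w3.npz")
C=lambda x,y:(180+x/2.6-.3,y/2.6-.3)
k=onz(d,*C(191.5,467),84);c=[onz(d,*C(*p),74) for p in((141,62),(227,61),(225,263),(144,263))]
t=np.mean(c,0);print(k,t,np.linalg.norm((t-k)[:2]),np.degrees(np.arctan2(*(t-k)[1::-1])),[np.degrees(np.arctan2(*(a-b)[1::-1])) for a,b in((c[0],c[3]),(c[1],c[2]))])
print(tf(s,(k[0],k[1],51)))
```

```text
[493.25079057 173.99229663  84.        ] [600.41877133 162.13631391  74.        ] 107.82179940886013 -6.312955031041275 [np.float64(-7.882972271226813), np.float64(-7.532852112389172)]
[  2.97470138  -1.21773729 150.43606288]
```

```bash
python3 -m creep '{"translation":[[3,-1,20],[0,0,25],[0,0,25],[0,0,25],[0,0,25],[0,0,20],[0,0,10],[0,0,0],[0,0,0]],"rotation":[[0,0,0],[0,0,0],[0,0,0],[0,0,0],[0,0,0],[0,0,0],[0,0,0],[0,0,0],[0,0,0]],"claw":[70,60,60,60,60,60,60,60,60]}' 50
python3 -m creep '{"translation":[[0,0,0],[0,0,0],[0,0,0],[0,0,0],[0,0,0],[0,0,0],[0,0,0],[0,0,0]],"rotation":[[0,0,0],[0,0,0],[0,0,0],[0,0,0],[0,0,0],[0,0,0],[0,0,0],[0,0,0]],"claw":[10,10,10,10,10,10,10,10]}' 50
```

```text
time: 4.25
tool_pos: [493.6, 174.3, 52.1]
tcp_rot: [-180.0, -0.0, -7.6]
ft_force: [-0.5, 0.3, 1.3]
finger_gap: 59.9
time: 5.05
tool_pos: [493.8, 173.9, 52.6]
tcp_rot: [180.0, -0.1, -7.6]
ft_force: [-2.1, -2.9, 6.2]
finger_gap: 20.4
```

```bash
python3 -m creep '{"translation":[[-3,0,0],[-6,0,0],[-6,0,0],[-6,0,0],[-6,0,0],[-6,0,0],[-6,0,0],[-5,0,0],[-2,0,0],[0,0,0]],"rotation":[[0,0,0],[0,0,0],[0,0,0],[0,0,0],[0,0,0],[0,0,0],[0,0,0],[0,0,0],[0,0,0],[0,0,0]],"claw":[10,10,10,10,10,10,10,10,10,10]}'
python3 - <<'E'
from bench import *
from h import *
s=sense();print(s["ft_force"])
d=snapshot("side");f=d["frame"];cv2.imwrite("pics/s4.png",cv2.resize(f[160:310,140:340,::-1],None,fx=3,fy=3,interpolation=cv2.INTER_CUBIC))
E
```

```text
time: 6.05
tool_pos: [451.1, 180.0, 52.6]
tcp_rot: [-179.9, -0.5, -7.6]
ft_force: [17.3, -3.3, -10.2]
finger_gap: 20.9
[ 17.33446066  -3.32451557 -10.15074142]
```

View pics/s4.png

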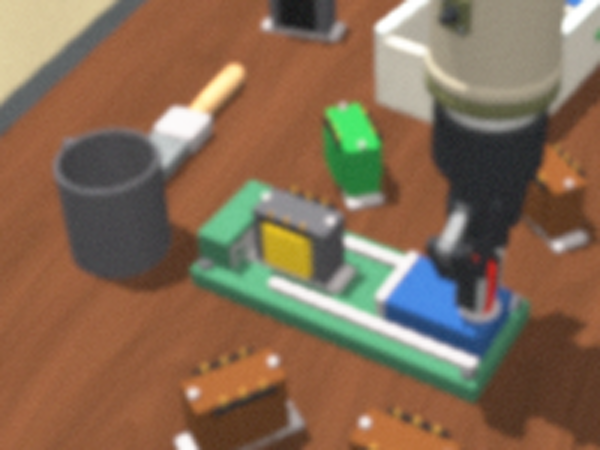

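```bash
python3 -m creep '{"translation":[[0,0,0],[0,0,0],[0,0,0],[0,0,-10],[0,0,-25],[0,0,-25],[0,0,-25],[10,0,-20],[20,0,0],[30,0,0]],"rotation":[[0,0,0],[0,0,0],[0,0,0],[0,0,0],[0,0,0],[0,0,0],[0,0,0],[0,0,0],[0,0,0],[0,0,0]],"claw":[65,65,65,65,65,65,65,65,65,65]}'
python3 -m creep '{"translation":[[30,0,0],[30,0,0],[20,0,0],[0,0,0],[0,0,0],[0,0,0],[0,0,0],[0,0,0]],"rotation":[[0,0,0],[0,0,0],[0,0,0],[0,0,0],[0,0,0],[0,0,0],[0,0,0],[0,0,0]],"claw":[65,65,65,65,65,65,65,65]}'
python3 - <<'E'
from bench import *
from h import *
s=sense();print(s["tool_pos"],s["tcp_rot"],tf(s,(600.3,161,34)))
d=snapshot("wrist");f=d["frame"];cv2.imwrite("pics/w5.png",f[:,:,::-1]);np.savez("w5.npz",**d)
d=snapshot("top");cv2.imwrite("pics/t5.png",cv2.resize(d["frame"][95:275,120:300,::-1],None,fx=3.3,fy=3.3,interpolation=cv2.INTER_CUBIC))
E
```

```text
time: 7.1
tool_pos: [507.7, 173.0, 158.5]
tcp_rot: [-179.9, -0.1, -7.5]
ft_force: [0.3, 0.2, 0.4]
finger_gap: 65.0
time: 7.9
tool_pos: [585.8, 162.1, 156.6]
tcp_rot: [-180.0, -0.0, -7.5]
ft_force: [0.7, 0.1, 0.2]
finger_gap: 64.8
[585.76323708 162.14667361 156.60715685] [-1.79994099e+02 -1.09670956e-02 -7.54764822e+00] [ 14.53796356  -0.76004681 122.61002076]
```

View pics/w5.png

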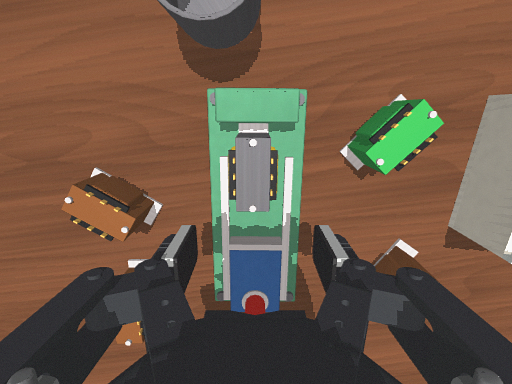

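View pics/t5.png

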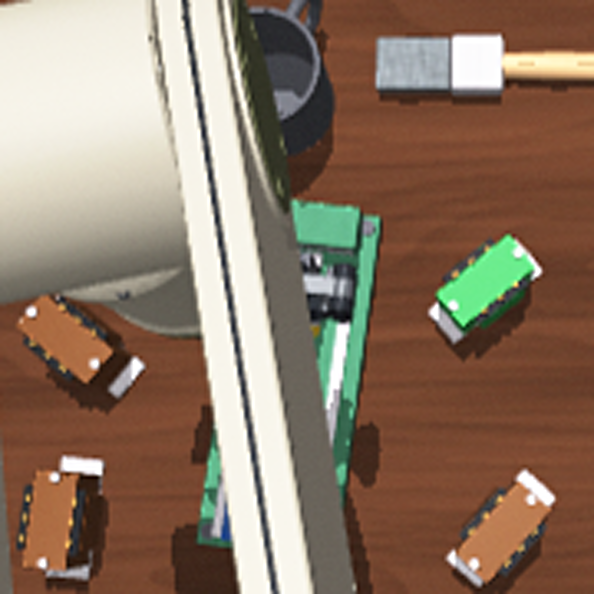

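Run:
```python
from bench import *
from h import *
s=sense();d=np.load("w5.npz")
a=onz(d,253,142,78);b=onz(d,252.5,208.5,78);m=(a+b)/2
print(a,b,m,np.linalg.norm(a-b),np.degrees(np.arctan2(*(a-b)[1::-1])))
k=onz(d,255,304,84);print("knob",k,np.linalg.norm((k-m)[:2]))
print(tf(s,(m[0],m[1],34)))
cv2.imwrite("pics/w5c.png",cv2.resize(d["frame"][80:330,190:320,::-1],None,fx=2.4,fy=2.4,interpolation=cv2.INTER_CUBIC))
```

```text
[630.03555025 157.74334425  78.        ] [572.72782667 165.85885197  78.        ] [601.38168846 161.80109811  78.        ] 57.879501101887925 -8.060221048026603
knob [478.55386871 176.07390162  84.        ] 123.65430127960572
[ 15.27809299  -1.78451683 122.56109236]
```

View pics/w5c.png

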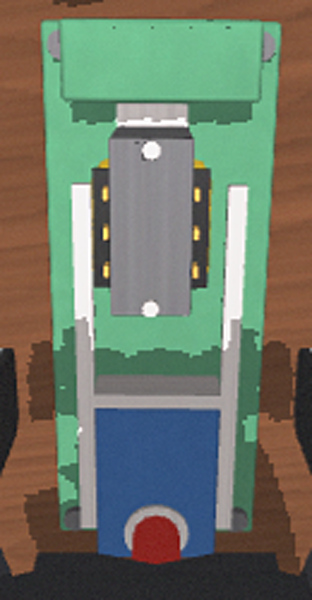

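Run:
```python
from h import *
d=np.load("w5.npz");m=np.array([601.4,161.8])
o=np.load("w3.npz");C=lambda x,y:(180+x/2.6-.3,y/2.6-.3)
print("lip/blue edge before",onz(o,*C(192,295),44),"now",onz(d,190+158/2.4,80+407/2.4,44))
```

```text
lip/blue edge before [555.8476321  165.47326084  44.        ] now [513.53921127 170.48745755  44.        ]
```

```bash
python3 -m creep '{"translation":[[5,-1,0],[10,-1,15],[0,0,25],[0,0,25],[0,0,25],[0,0,20],[0,0,12],[0,0,0],[0,0,0]],"rotation":[[0,0,0],[0,0,0],[0,0,0],[0,0,0],[0,0,0],[0,0,0],[0,0,0],[0,0,0],[0,0,0]],"claw":[65,65,65,65,65,65,65,65,65]}' 70
python3 -m creep '{"translation":[[0,0,0],[0,0,0],[0,0,0],[0,0,0],[0,0,0],[0,0,0],[0,0,0],[0,0,0]],"rotation":[[0,0,0],[0,0,0],[0,0,0],[0,0,0],[0,0,0],[0,0,0],[0,0,0],[0,0,0]],"claw":[30,30,30,30,30,30,30,30]}' 70
```

```text
time: 8.9
tool_pos: [601.9, 162.0, 35.0]
tcp_rot: [-180.0, -0.0, -7.6]
ft_force: [0.2, -0.6, 0.3]
finger_gap: 64.8
time: 9.7
tool_pos: [602.8, 161.9, 36.3]
tcp_rot: [-180.0, -0.2, -7.6]
ft_force: [-0.3, -2.0, 7.1]
finger_gap: 42.9
```

```bash
python3 -m creep '{"translation":[[0,0,-2],[0,0,-4],[0,0,-5],[0,0,-5]],"rotation":[[0,0,0],[0,0,0],[0,0,0],[0,0,0]],"claw":[30,30,30,30]}'
python3 -m creep '{"translation":[[0,0,-10],[0,0,-20],[0,0,-25],[0,0,-25],[0,0,-25],[0,0,-10],[0,0,0],[0,0,0]],"rotation":[[0,0,0],[0,0,0],[0,0,0],[0,0,0],[0,0,0],[0,0,0],[0,0,0],[0,0,0]],"claw":[30,30,30,30,30,30,30,30]}'
python3 - <<'E'
from bench import *
from h import *
s=sense();print(s["tool_pos"],s["tcp_rot"])
d=snapshot("wrist");f=d["frame"];cv2.imwrite("pics/w6.png",f[:,:,::-1])
d=snapshot("side");f=d["frame"];cv2.imwrite("pics/s6.png",cv2.resize(f[120:310,140:390,::-1],None,fx=3,fy=3,interpolation=cv2.INTER_CUBIC))
E
```

```text
time: 10.1
tool_pos: [600.8, 161.9, 50.0]
tcp_rot: [180.0, 0.1, -7.6]
ft_force: [-0.5, -0.9, -6.6]
finger_gap: 42.8
time: 10.9
tool_pos: [600.9, 161.8, 164.3]
tcp_rot: [180.0, 0.1, -7.6]
ft_force: [-0.4, 0.7, -8.0]
finger_gap: 43.3
[600.89398741 161.78180237 164.30890765] [ 1.79980470e+02  6.09112451e-02 -7.57753880e+00]
```

View pics/w6.png

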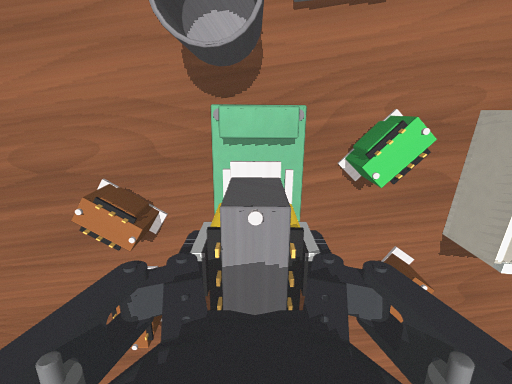

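View pics/s6.png

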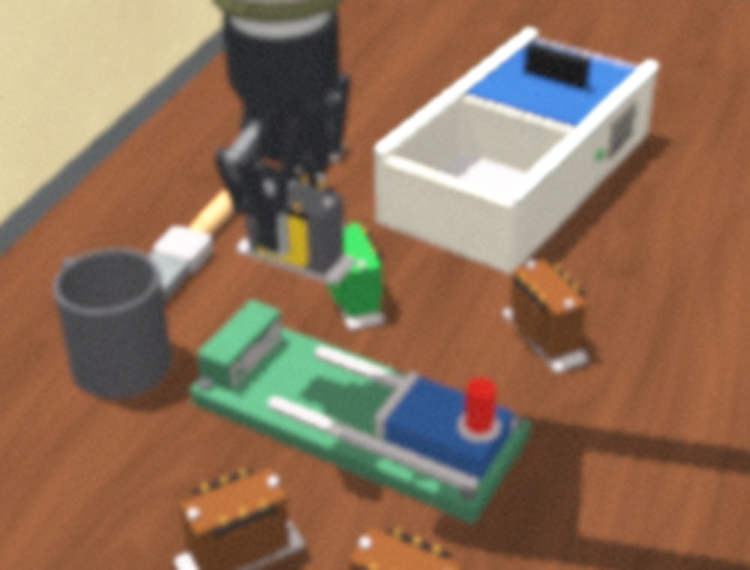

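```bash
python3 -m creep '{"translation":[[0,10,0],[-1,25,0],[-1,35,0],[-1,40,0],[-1,40,0],[-2,40,0],[-2,40,0],[-2,40,0],[-1,30,0],[0,16,0]],"rotation":[[0,0,0],[0,0,0],[0,0,0],[0,0,0],[0,0,0],[0,0,0],[0,0,0],[0,0,0],[0,0,0],[0,0,0]],"claw":[30,30,30,30,30,30,30,30,30,30]}'
python3 -m creep '{"translation":[[0,0,0],[0,0,0],[0,0,0],[0,0,0],[0,0,0],[0,0,0]],"rotation":[[0,0,0.043],[0,0,0.043],[0,0,0],[0,0,0],[0,0,0],[0,0,0]],"claw":[30,30,30,30,30,30]}'
python3 - <<'E'
from bench import *
from h import *
s=sense();print(s["tool_pos"],s["tcp_rot"],tf(s,(548,-150,27)))
d=snapshot("wrist");f=d["frame"];cv2.imwrite("pics/w7.png",f[:,:,::-1]);np.savez("w7.npz",**d)
d=snapshot("side");f=d["frame"];cv2.imwrite("pics/s7.png",cv2.resize(f[80:270,210:410,::-1],None,fx=3,fy=3,interpolation=cv2.INTER_CUBIC))
E
```

```text
time: 12.0
tool_pos: [547.3, -152.9, 164.5]
tcp_rot: [180.0, 0.1, -7.7]
ft_force: [0.5, -0.2, -5.9]
finger_gap: 43.2
time: 12.6
tool_pos: [548.8, -149.7, 165.2]
tcp_rot: [-180.0, 0.0, -12.4]
ft_force: [-0.7, -0.1, -6.0]
finger_gap: 42.9
[ 548.82784903 -149.65550962  165.17322452] [-1.79998203e+02  9.19040183e-03 -1.24410981e+01] [ -0.71203052   0.51908404 138.17332429]
```

View pics/w7.png

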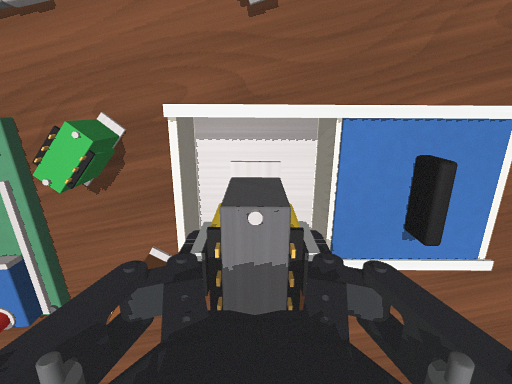

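View pics/s7.png

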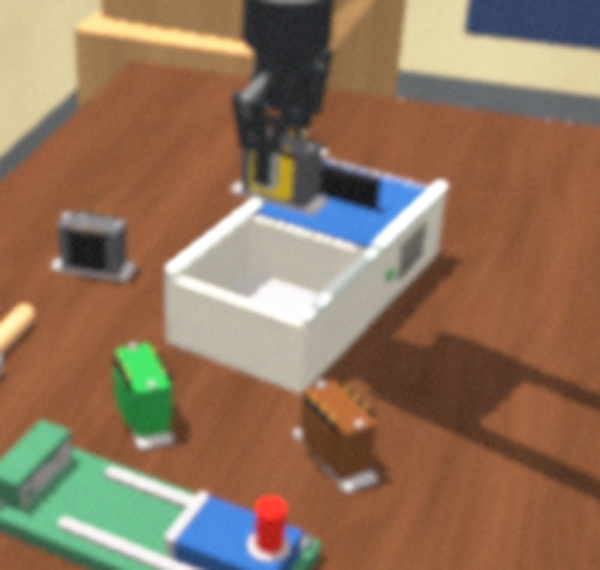

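Run:
```python
from h import *
d=np.load("w7.npz");th=np.radians(-12.5);ex=np.array([np.cos(th),np.sin(th)]);ey=np.array([-np.sin(th),np.cos(th)]);b=np.array([548,-150])
for n,p,z in(("floorL",(197,145),8),("floorR",(318,145),8),("railcorner",(164,105),84),("floor +x edge",(257,139),8),("rail2 outer end",(491,269),84),("rail far in",(256,118),84),("handle top L",(428,155),113),("handle",(456,163),113),("h",(439,244),113)):
    q=onz(d,*p,z)[:2]-b;print(n,(q@ex).round(1),(q@ey).round(1))
```

```text
floorL 32.6 64.6
floorR 32.7 -69.8
railcorner 74.0 72.8
floor +x edge 39.3 -2.0
rail2 outer end -74.8 -224.2
rail far in 64.1 -0.4
handle top L 39.0 -125.7
handle 33.1 -147.3
h -32.9 -147.5
```

```bash
python3 -m creep '{"translation":[[-1,2,10],[0,0,20],[0,0,20],[0,0,20],[0,0,20],[0,0,20],[0,0,12],[0,0,6],[0,0,0],[0,0,0]],"rotation":[[0,0,0],[0,0,0],[0,0,0],[0,0,0],[0,0,0],[0,0,0],[0,0,0],[0,0,0],[0,0,0],[0,0,0]],"claw":[30,30,30,30,30,30,30,30,30,30]}'
python3 -m creep '{"translation":[[0,0,2],[0,0,2],[0,0,2],[0,0,2],[0,0,0],[0,0,0]],"rotation":[[0,0,0],[0,0,0],[0,0,0],[0,0,0],[0,0,0],[0,0,0]],"claw":[30,30,30,30,30,30]}'
```

```text
time: 13.7
tool_pos: [548.1, -151.9, 38.2]
tcp_rot: [180.0, -0.1, -12.5]
ft_force: [-0.2, -0.7, -5.8]
finger_gap: 43.3
time: 14.3
tool_pos: [547.3, -151.6, 29.2]
tcp_rot: [-180.0, 0.0, -12.5]
ft_force: [-0.1, 0.0, -5.5]
finger_gap: 43.1
```

```bash
python3 -m creep '{"translation":[[0,0,1],[0,0,1],[0,0,0],[0,0,0]],"rotation":[[0,0,0],[0,0,0],[0,0,0],[0,0,0]],"claw":[30,30,30,30]}'
python3 -m creep '{"translation":[[0,0,1],[0,0,0],[0,0,0]],"rotation":[[0,0,0],[0,0,0],[0,0,0]],"claw":[30,30,30]}'
python3 -m creep '{"translation":[[0,0,1],[0,0,0],[0,0,0]],"rotation":[[0,0,0],[0,0,0],[0,0,0]],"claw":[30,30,30]}'
```

```text
time: 14.7
tool_pos: [547.4, -151.6, 27.3]
tcp_rot: [-180.0, 0.0, -12.5]
ft_force: [0.2, -0.9, -6.2]
finger_gap: 43.1
time: 15.0
tool_pos: [547.5, -151.7, 26.4]
tcp_rot: [180.0, -0.0, -12.5]
ft_force: [0.4, 0.1, -6.5]
finger_gap: 43.4
time: 15.3
tool_pos: [547.5, -151.7, 26.3]
tcp_rot: [180.0, -0.0, -12.5]
ft_force: [-5.7, 2.1, 4.6]
finger_gap: 43.0
```

```bash
python3 -m creep '{"translation":[[0,0,0],[0,0,0],[0,0,0],[0,0,0],[0,0,0],[0,0,0]],"rotation":[[0,0,0],[0,0,0],[0,0,0],[0,0,0],[0,0,0],[0,0,0]],"claw":[62,62,62,62,62,62]}'
python3 -m creep '{"translation":[[0,0,-5],[0,0,-15],[0,0,-25],[0,0,-25],[0,0,-25],[0,0,-25],[0,0,-5],[0,0,0],[0,0,0],[0,0,0]],"rotation":[[0,0,0],[0,0,0],[0,0,0],[0,0,0],[0,0,0],[0,0,0],[0,0,0],[0,0,0],[0,0,0],[0,0,0]],"claw":[62,62,62,62,62,62,62,62,62,62]}'
python3 - <<'E'
from bench import *
from h import *
s=sense();print(s["tool_pos"],s["tcp_rot"])
d=snapshot("wrist");f=d["frame"];cv2.imwrite("pics/w8.png",f[:,:,::-1]);np.savez("w8.npz",**d)
E
```

```text
time: 15.9
tool_pos: [547.4, -151.6, 25.3]
tcp_rot: [180.0, 0.0, -12.5]
ft_force: [0.4, 0.9, 0.0]
finger_gap: 62.2
time: 16.9
tool_pos: [546.4, -151.3, 148.7]
tcp_rot: [-180.0, 0.2, -12.5]
ft_force: [0.0, 0.4, 0.0]
finger_gap: 62.1
[ 546.43161166 -151.30157443  148.6634934 ] [-1.79979533e+02  1.52072999e-01 -1.25046365e+01]
```

View pics/w8.png

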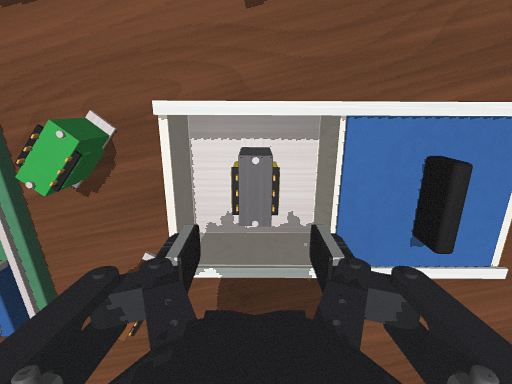

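```bash
python3 -m creep '{"translation":[[0,15,0],[0,35,0],[0,40,0],[0,35,0],[0,22,0],[0,0,0],[0,0,0],[0,0,0],[0,0,0]],"rotation":[[0,0,0],[0,0,0],[0,0,0],[0,0,0],[0,0,0],[0,0,0],[0,0,0],[0,0,0],[0,0,0]],"claw":[62,62,62,62,62,62,62,62,62]}' 40
python3 - <<'E'
from bench import *
from h import *
s=sense();print(s["tool_pos"],s["tcp_rot"])
d=snapshot("wrist");f=d["frame"];cv2.imwrite("pics/w9.png",f[:,:,::-1]);np.savez("w9.npz",**d)
E
```

```text
time: 17.85
tool_pos: [515.8, -294.2, 150.1]
tcp_rot: [-180.0, 0.0, -12.4]
ft_force: [0.5, -1.0, -0.0]
finger_gap: 62.2
[ 515.77894287 -294.24900643  150.11532548] [-1.79982241e+02  1.74937216e-02 -1.24315237e+01]
```

View pics/w9.png

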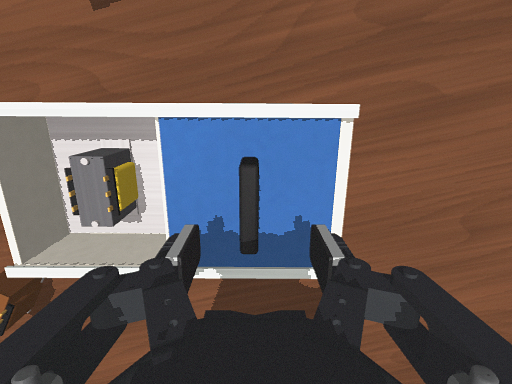

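Run:
```python
from bench import *
from h import *
s=sense();d=np.load("w9.npz")
q=(onz(d,249,158,113)+onz(d,249,253,113))/2
print(q,np.linalg.norm(onz(d,249,158,113)-onz(d,249,253,113)),tf(s,(q[0],q[1],86)))
```

```text
[ 519.31445553 -290.77485701  113.        ] 71.78733373561697 [ 2.66445303 -4.16351006 64.21504627]
```

```bash
python3 -m creep '{"translation":[[2,-4,10],[0,0,20],[0,0,20],[0,0,10],[0,0,4],[0,0,0],[0,0,0]],"rotation":[[0,0,0],[0,0,0],[0,0,0],[0,0,0],[0,0,0],[0,0,0],[0,0,0]],"claw":[62,62,62,62,62,62,62]}' 40
python3 -m creep '{"translation":[[0,0,0],[0,0,0],[0,0,0],[0,0,0],[0,0,0],[0,0,0],[0,0,0],[0,0,0]],"rotation":[[0,0,0],[0,0,0],[0,0,0],[0,0,0],[0,0,0],[0,0,0],[0,0,0],[0,0,0]],"claw":[5,5,5,5,5,5,5,5]}' 40
```

```text
time: 18.6
tool_pos: [519.0, -292.0, 87.2]
tcp_rot: [180.0, -0.1, -12.5]
ft_force: [-0.6, 0.9, 0.8]
finger_gap: 61.6
time: 19.4
tool_pos: [518.7, -291.8, 86.9]
tcp_rot: [180.0, -0.0, -12.5]
ft_force: [-1.0, 1.5, 7.0]
finger_gap: 13.7
```

```bash
python3 -m creep '{"translation":[[0,-6,0],[0,-14,0],[0,-20,0],[0,-20,0],[0,-20,0],[0,-20,0],[0,-18,0],[0,-12,0],[0,-5,0],[0,0,0]],"rotation":[[0,0,0],[0,0,0],[0,0,0],[0,0,0],[0,0,0],[0,0,0],[0,0,0],[0,0,0],[0,0,0],[0,0,0]],"claw":[5,5,5,5,5,5,5,5,5,5]}'
python3 -m creep '{"translation":[[0,-2,0],[0,-2,0],[0,-2,0],[0,0,0],[0,0,0]],"rotation":[[0,0,0],[0,0,0],[0,0,0],[0,0,0],[0,0,0]],"claw":[5,5,5,5,5]}'
```

```text
time: 20.4
tool_pos: [548.7, -159.2, 86.9]
tcp_rot: [-180.0, -0.1, -12.4]
ft_force: [4.9, 1.1, 4.5]
finger_gap: 12.9
time: 20.9
tool_pos: [549.6, -154.9, 86.9]
tcp_rot: [180.0, -0.1, -12.5]
ft_force: [5.2, -1.9, 5.5]
finger_gap: 13.4
```

```bash
python3 -m creep '{"translation":[[0,-2,0],[0,-2,0],[0,0,0],[0,0,0]],"rotation":[[0,0,0],[0,0,0],[0,0,0],[0,0,0]],"claw":[5,5,5,5]}'
python3 -m creep '{"translation":[[0,-2,0],[0,-1,0],[0,0,0],[0,0,0]],"rotation":[[0,0,0],[0,0,0],[0,0,0],[0,0,0]],"claw":[5,5,5,5]}'
```

```text
time: 21.3
tool_pos: [550.5, -151.1, 86.9]
tcp_rot: [180.0, -0.1, -12.5]
ft_force: [4.7, -2.0, 5.1]
finger_gap: 13.5
time: 21.7
tool_pos: [550.5, -150.9, 86.9]
tcp_rot: [179.8, -0.1, -12.6]
ft_force: [2.3, -14.2, 4.2]
finger_gap: 13.3
```

```bash
python3 -m creep '{"translation":[[0,0,0],[0,0,0],[0,0,0],[0,0,0],[0,0,0],[0,0,-10],[0,0,-25],[0,0,-30],[0,0,-30],[0,0,-25]],"rotation":[[0,0,0],[0,0,0],[0,0,0],[0,0,0],[0,0,0],[0,0,0],[0,0,0],[0,0,0],[0,0,0],[0,0,0]],"claw":[60,60,60,60,60,60,60,60,60,60]}'
python3 -m creep '{"translation":[[0,20,0],[0,35,0],[0,40,0],[0,40,0],[0,40,0],[0,40,0],[0,25,0],[0,0,0],[0,0,0],[0,0,0]],"rotation":[[0,0,0],[0,0,0],[0,0,0],[0,0,0],[0,0,0],[0,0,0],[0,0,0],[0,0,0],[0,0,0],[0,0,0]],"claw":[60,60,60,60,60,60,60,60,60,60]}'
python3 - <<'E'
from bench import *
from h import *
s=sense();print(s["tool_pos"],s["tcp_rot"],s["ft_force"])
for n in("top","side","wrist"):
    d=snapshot(n);cv2.imwrite(f"pics/{n}9.png",cv2.resize(d["frame"][:,:,::-1],None,fx=1.5,fy=1.5));np.savez(n+"9.npz",**d)
E
```

```text
time: 22.7
tool_pos: [550.9, -147.2, 209.2]
tcp_rot: [180.0, -0.1, -12.5]
ft_force: [0.1, -0.6, 0.1]
finger_gap: 59.9
time: 23.7
tool_pos: [498.9, -380.6, 206.7]
tcp_rot: [-180.0, -0.0, -12.5]
ft_force: [0.1, 0.2, -1.2]
finger_gap: 60.0
[ 498.9022951  -380.57247647  206.66997738] [-1.79982327e+02 -1.36904251e-02 -1.24566621e+01] [ 0.07173887  0.1770989  -1.24653265]
```

View pics/top9.png

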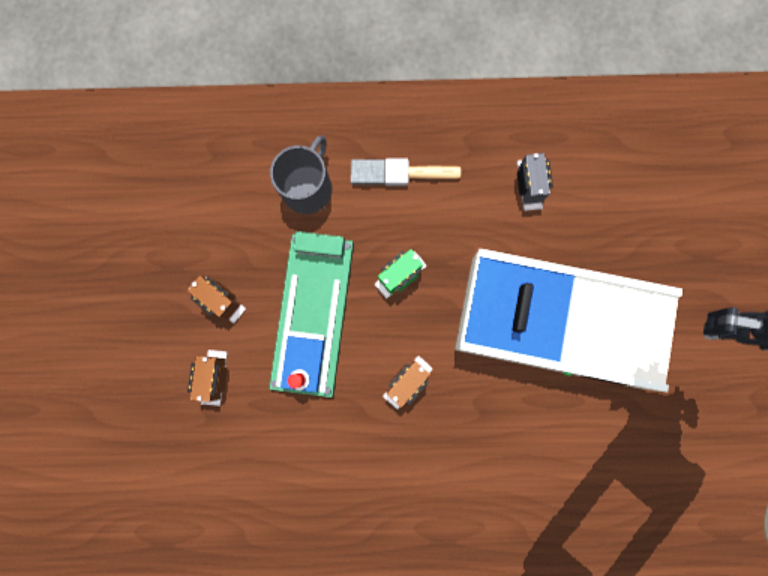

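View pics/side9.png

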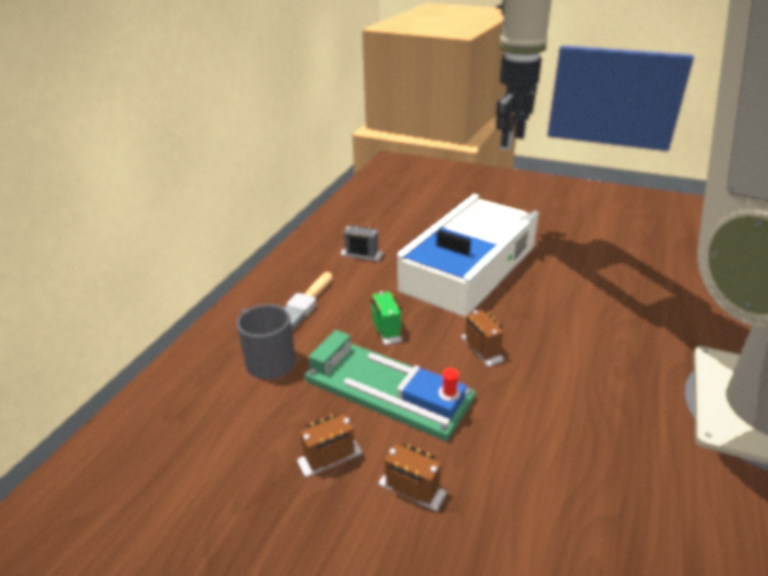

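View pics/wrist9.png

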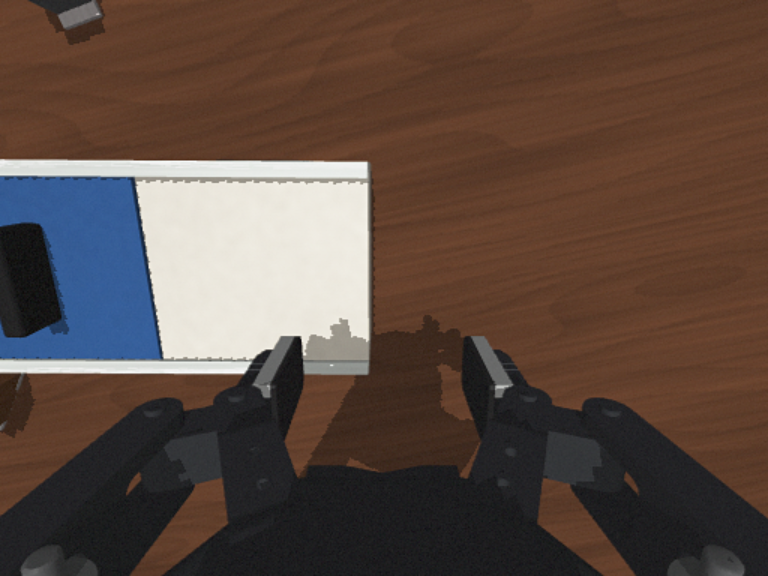

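Run:
```python
from bench import *
from h import *
d=np.load("top9.npz");th=np.radians(-12.5);ey=np.array([-np.sin(th),np.cos(th)])
b=np.array([547.5,-152.3])
cv2.imwrite("pics/boxend.png",cv2.resize(d["frame"][155:270,295:465,::-1],None,fx=4,fy=4,interpolation=cv2.INTER_CUBIC))
m=mask(d["frame"],"blue")
for a,c,bb,mm in blobs(m,100):
    ys,xs=np.nonzero(mm);P=np.array([onz(d,x,y,79)[:2] for x,y in zip(xs,ys)])-b
    print(a,c,np.percentile(P@ey,[1,99]))
k=onz(d,297/1.5,380.5/1.5,84);print("knob",k,np.linalg.norm(k[:2]-[493,173.5]))
```

```text
3389 [345.9 205.5] [-64.87480273  71.63402725]
657 [201.8 239.9] [271.70332828 325.74846878]
knob [449.88726239 176.014011    84.        ] 43.18597452281956
```

View pics/boxend.png

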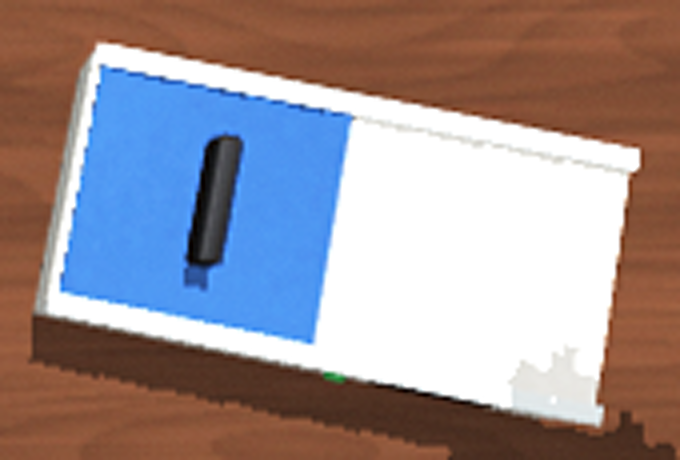

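```bash
python3 -c "
from bench import *
print(hand_in())"
```

```text
the job is handed in; nothing more can be done
None
```

The job is done and handed in at about 24 s of the 64 s allowed; no verdict was reported.

- **Jaw:** I gripped the red knob and pulled the jaw back until the wrist force rose to 17 N at the end stop. The knob measured 43 mm of travel in the last top view, against the 45 mm given as fully open. I read the 2 mm difference as measurement error or a small opening at the start. The jaw was left there.
- **Transformer:** I lifted the yellow-taped transformer out of the vise and lowered it into the bay in 1 mm steps until the force showed contact. I then released it. The wrist view showed it upright and near the middle of the bay floor.
- **Cover:** I slid it by its black handle until the force rose to 14 N and it stopped moving. The last top view shows it flush against the end wall, with no gap. The cover now hides the transformer, so I could not check it again after closing.
- **Other objects:** The mug, brush and dark transformer look unmoved in the last top and side views. I judged this by eye and did not measure it. The gripper was in free air at hand-in.

One early measurement disagreed by about 3 mm because the arm was still settling. I repeated it at rest before gripping the knob.

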